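# Free the stuck lock bolt and set the turning jig to 40 degrees

### The arm

A 6-joint arm with a two-finger parallel gripper is mounted at the origin on the work surface. World frame = base frame: x ahead of the robot, y to its left, z up, the work surface at z = 0. Lengths are in mm, angles in rad, forces in N, time in s.
With the tool pointing down it reaches from about 350 to 875 mm from the base axis. Payload 4.2 kg.
Tool frame: the origin (TCP) lies midway between the tips of the shut fingers; the grasp point (between the pads) lies 19 mm behind it; z points along the fingers, y is the line along which they close (so a half turn about z gives the same grasp; the last joint's range is limited). The gripper opens to 87 mm and grips with 3 to 60 N. Pads are 19 mm wide; open, the fingers measure 117 mm over their backs; the gripper's body (75 mm by 190 mm) begins 51 mm behind the grasp point.
Start: joints at [-0.936, 0.385, 0.008, 0, -1.194, -0.259], TCP at [229.399, -581.356, 222.55] pointing down, gripper open.
Joint ranges: [-3.14, 3.14], [-1.21, 2.06], [-1.07, 1.41], [-3.16, 2.05], [-2.99, -0.16], [-3.1, 3.1]. Speed limits (rad/s): [2.79, 2.79, 3.14, 3.14, 3.14, 3.14].

### API

Orientations are given as a unit quaternion [w, x, y, z].
In Python, from workcell import manip gives the robot as it stands. The module is installed in compiled form; this text tells all that it offers.
- The arm moves only by the tool carry_out, never from a script. Its argument "increments" is a list of rows, each an object of numbers: "tx", "ty", "tz": the shift along the world's x, y, z as a fraction of full scale; "roll": the turn about the world's z as a fraction of full scale. In form: [{"tx": .., "ty": .., "tz": .., "roll": ..}, ...]. A call has 1 to 20 rows; each row shifts and turns the commanded pose from where the row before left it; what a row does not reach is not made up. Full scale, the value 1, is 0.075 m for a shift and 45 degrees for a turn. A row lasts 1/12 s, in which the tool goes at most 41.7 mm and 7.16 degrees, less where a joint would pass 70% of its speed; a pose out of reach is approached as far as the arm can. A call with a number of a shift or a turn outside -1 to 1 is refused whole. A call with a gripper value outside its range is refused whole. "grip" is the opening, from 0 (shut) to 1 (fully open), set as the call begins (left out, the last holds). The fingers move at their own pace and stop on an object; "grip_force" is the grip in N (left out, the last holds). Time passes only in rows, so rows that do not move let the fingers close. It gives the time, the measured TCP pose, the force, the opening and the grip force at its end, in the units of the state.
- manip.get_state(): the state, without advancing time (a new reading comes with each control period).
- manip.get_image(name): name is "scene" or "side" or "wrist"; returns (picture, depth): 420x560x3 uint8, red, green, blue; 420x560 float32, mm along the optical axis (not along the pixel's ray), 0 where there is no reading.
- manip.calibration(name): a dict with "intrinsics" (3x3 intrinsics, pixels), "R" (3x3) and "t" (3): a world point X has camera coordinates R X + t. Camera axes: x right, y down, z forward; pixel columns grow to the right and rows downward; lengths in mm; the calibration is good to about 2 mm. A picture is of the moment at which its call begins: read the wrist's pose just before it. calibration takes no time and is no camera call; for the wrist camera it gives the pose at the moment of the call.
- manip.job_done(): hands the job in; it is judged then, once.
Trained networks look in the newest picture that a camera, given by its name, has taken for a name from the list of things; names that differ only in an ending like _2 or _b are one class to them, and where a whole thing is asked for, a point or a joint stands for the part that bears it (a point fixed in the world has none). Each returns a list of dicts, best first, with "p" (0 to 1); they miss things now and then, are a little off and sometimes report something else, mostly with a low value. They report only what shows in the picture. A call takes as long as a camera call.
- manip.regions_of(thing, camera): "region" (420x560 bool, what is visible of it) and "bbox" ([left, top, width, height] in pixels, round what is visible of it).
The state is a dict: "time": time; "joint_pos": joint angles; "joint_velocities": joint speeds; "joint_efforts": joint torques, N m; "ee_pos": TCP position; "tool_rot": TCP orientation; "ft_force": force on the tool from outside, world axes, zero at the start; "wrist_torque": the same for the moment, N m; "opening": finger opening in mm; "grip_force": force on a finger pad.
Only numpy, scipy, OpenCV 4.12 (cv2) and the standard library are available. Lean on these libraries where they do the work, as an engineer would, in place of code of your own. Each camera call takes 0.05 s, during which the arm holds its last target. There are 200 camera calls.

### The job

The turning jig on the model-making table is locked by a slide bolt that is gummed up with old glue: work the bolt to and fro in short strokes until it runs, and draw it fully back. Then push the dial round by its peg until its scale reads 40 degrees at the index line, and leave it there, hands off. Do not disturb the paint pot, the model tank or the screwdriver.

Things in the scene. Friction and masses are not known exactly. Their poses are not given: they have to be found in the camera images.
- jig: The jig's fixed base: a grey painted casting, 200 mm in x, 285 mm in y (from y = -100 to y = +185 mm of this frame), 22 mm thick, top at z = 22 mm. Origin on the table directly below the dial's axis; z up. The index line is at +x of the dial, the lock bolt at +y of it.
- dial_axis (a point): Point on the dial's vertical axis, level with its top face (42 mm above the table). The dial is a bare aluminium disc of radius 80 mm. On its middle a small grey model turret is fixed, within 29 mm of the axis and up to 70 mm above the table; its gun barrel (6 mm) reaches 52 mm from the axis, 54 to 60 mm above the table, opposite the peg.
- index (a point): Inner end, next to the dial's rim, of the fixed black index line, which lies along the jig's x on a small aluminium block level with the dial (83 mm from the axis).
- zero_mark (a point): The dial's 0 mark at its rim, 79 mm from the axis, turning with it: the long black mark with a round black dot inboard of it. The scale runs from there clockwise (seen from above) round half the dial to 180 degrees: a long black mark each 10 degrees, a short one each 5.
- dial (a joint): The dial's reading at the index line, rad: 0 = the 0 mark at the index, 0.698 = 40 degrees. Counter-clockwise (from above) raises it, clockwise lowers it; end stops at 0 and 165 degrees. Stiff (4 to 6 N at the peg); stays where it is left. It starts at 95 to 150 degrees.
- dial_lug (a point): Outer end, at its top edge, of the aluminium lug on the dial's rim: 14 mm wide, reaching 104 mm from the axis, 14.5 degrees counter-clockwise (from above) of the 0 mark. It meets the bolt's tip at a reading of about 85 degrees, so the dial cannot go lower until the bolt is drawn back more than about 20 mm.
- dial_peg (a point): Centre of the top end of the dial's upright steel peg: diameter 12 mm, 40 mm tall, its top 82 mm above the table, 52 mm from the axis; it stands 90 degrees counter-clockwise (seen from above) of the 0 mark and turns with the dial.
- bolt (a joint): How far the lock bolt is drawn back, m: 0 = shut (at the start), 0.030 = fully back. It slides level along the jig's +y, away from the dial; free running takes 5 to 7 N. In its first 20 mm it binds hard in two places, not always the same (push no harder than 10 to 15 N). At each, ease it back 5 to 8 mm towards the dial until it is felt to stop again: it can then be drawn on past that place; a shorter back-stroke does not free it.
- bolt_knob (a point): Centre of the top end of the bolt's upright round steel knob: diameter 14 mm, top 90 mm above the table, free above 42 mm; shut, it stands 132 mm from the dial's axis along the jig's +y. The bolt runs in a dark steel guide 32 mm wide, 107 to 127 mm from the axis, top 52 mm above the table.
- paint_pot: Bystander: loose round paint pot, radius 17 mm, 40 mm tall, standing; origin at the centre of its underside.
- model_tank: Bystander: loose grey model tank, 90 x 54 mm, 35 mm tall; origin at the centre of its underside, gun along its x.
- screwdriver: Bystander: loose screwdriver with a black handle, 150 mm long, lying along its own x; origin under its middle.

How it is judged:
By the outcome, as a careful person would: the job done as asked, in the order asked, and still so for the second after the job is handed in, with the robot touching nothing.
It also fails if it takes over 61 s, if anything falls off the work surface, if the arm or the gripper's body presses on something with over 40 N, if the wrist force passes 120 N, or if a joint passes its speed limit or range.

## Working session

There is one attempt and no reset: what is moved stays moved. The work goes in short steps, Python scripts to look and compute and a tool call to move; the robot and the scene stay as the last step left them, time stands still between calls to the robot, and variables do not carry over. Pictures are saved under pics/ and viewed, at most 10 in all, crops included, and the job is handed in when it is done.

Besides the shell and the picture viewer there is one more tool, called after "Call:" in YAML: its name, and indented under it one key for each argument. carry_out: Moves the arm, as the interface text tells. Its arguments: {"type":"object","properties":{"increments":{"type":"array"},"grip":{"type":"number"},"grip_force":{"type":"number"}},"required":["increments"]}

```bash
mkdir -p pics; cat > h.py <<'E'
import numpy as np, cv2
from workcell import manip
def world(cam, uv, d, c=None):
    c=c or manip.calibration(cam); K=np.array(c["intrinsics"]);R=np.array(c["R"]);t=np.array(c["t"])
    uv=np.atleast_2d(uv).astype(float); d=np.atleast_1d(d)
    p=np.c_[uv,np.ones(len(uv))]@np.linalg.inv(K).T*d[:,None]
    return (p-t)@R
def proj(cam,X):
    c=manip.calibration(cam); K=np.array(c["intrinsics"]);R=np.array(c["R"]);t=np.array(c["t"])
    p=(np.atleast_2d(X)@R.T+t)@K.T; return p[:,:2]/p[:,2:]
E
python3 - <<'E'
from h import *
s=manip.get_state(); print({k:np.round(v,3) for k,v in s.items()})
for cam in ("scene","side"):
    im,d=manip.get_image(cam); cv2.imwrite(f"pics/{cam}0.png",im[:,:,::-1]); np.savez(f"{cam}0.npz",im=im,d=d)
    for n in ("jig","dial","dial_peg","bolt_knob","bolt","dial_lug","zero_mark","paint_pot","model_tank","screwdriver"):
        for r in manip.regions_of(n,cam)[:2]:
            v,u=np.nonzero(r["region"]&(d>0)); 
            if len(u)==0: continue
            X=world(cam,np.c_[u,v],d[v,u])
            print(cam,n,round(r["p"],2),r["bbox"],"med",np.median(X,0).round(),"lo",np.percentile(X,2,0).round(),"hi",np.percentile(X,98,0).round())
E
```

```text
{'time': np.float64(0.0), 'joint_pos': array([-0.936,  0.386,  0.007, -0.   , -1.194, -0.259]), 'joint_velocities': array([ 0.   ,  0.001, -0.   ,  0.001, -0.   ,  0.   ]), 'joint_efforts': array([ 1.0000e-03, -3.9066e+01,  1.8740e+01,  4.2200e+00,  1.1000e-02,
       -0.0000e+00]), 'ee_pos': array([ 229.175, -580.824,  221.474]), 'tool_rot': array([-0.   , -0.187,  0.982,  0.001]), 'ft_force': array([-0.337, -0.815, -0.306]), 'wrist_torque': array([ 0.04,  0.02, -0.01]), 'grip_force': np.float64(0.0), 'opening': np.float64(86.975)}
scene jig 0.55 [189.8, 204.8, 142.4, 69.5] med [596. -26.  23.] lo [ 465. -156.    6.] hi [698. 128.  66.]
scene dial 0.7 [203.6, 201.9, 73.4, 50.0] med [557. -50.  43.] lo [ 475. -117.   32.] hi [620.  37.  68.]
scene dial_peg 0.95 [205.0, 199.5, 73.7, 53.4] med [557. -49.  43.] lo [ 473. -117.   25.] hi [620.  44.  67.]
scene bolt_knob 0.66 [279.4, 203.4, 22.9, 28.2] med [602.  72.  50.] lo [579.  34.  33.] hi [608.  81.  90.]
scene bolt 0.67 [279.0, 202.9, 31.0, 25.0] med [601.  72.  45.] lo [575.  34.  22.] hi [609.  82.  91.]
scene dial_lug 0.65 [207
[... 1266 characters left out ...]
.   32.] hi [612.  48.  69.]
side zero_mark 0.9 [297.5, 210.7, 72.4, 48.0] med [536. -23.  42.] lo [ 470. -111.   32.] hi [612.  46.  68.]
side zero_mark 0.48 [244.4, 206.5, 153.9, 94.2] med [551.  35.  22.] lo [ 433. -109.    3.] hi [686. 156.  65.]
side paint_pot 0.68 [267.1, 207.7, 9.7, 24.1] med [701. -41.  26.] lo [ 688. -122.   -1.] hi [734. -34.  41.]
side paint_pot 0.61 [242.8, 202.6, 152.7, 96.1] med [551.  35.  22.] lo [ 433. -108.    4.] hi [686. 156.  65.]
side model_tank 0.86 [353.8, 191.5, 38.7, 31.0] med [ 493. -198.   19.] lo [ 453. -236.   -1.] hi [ 540. -168.   35.]
side screwdriver 0.82 [224.1, 263.6, 49.2, 37.3] med [627. 193.  21.] lo [594. 166.   1.] hi [687. 208.  26.]
```

```bash
python3 - <<'E'
from h import *
tiles=[]
for cam,(a,b,c,e) in dict(scene=(185,290,125,375),side=(180,305,215,400)).items():
    f=np.load(cam+"0.npz"); im,d=f["im"],f["d"]
    t=cv2.resize(im[a:b,c:e],(790,int(790*(b-a)/(e-c))),interpolation=cv2.INTER_CUBIC)[:,:,::-1]
    tiles.append(cv2.resize(t,(int(t.shape[1]*.0+ 600),int(t.shape[0]*600/790))))
    v,u=np.nonzero(d>0); X=world(cam,np.c_[u,v],d[v,u])
    m=(X[:,2]>74)&(X[:,2]<95)&(X[:,0]>420)&(X[:,0]<720)&(abs(X[:,1])<160)
    k=cv2.partition if 0 else None
    Y=X[m]; 
    while len(Y):
        near=np.linalg.norm(Y[:,:2]-Y[0,:2],axis=1)<25
        print(cam,"tall",Y[near].mean(0).round(1),Y[near][:,2].max().round(1),near.sum()); Y=Y[~near]
    m=(abs(X[:,2]-42)<4)&(np.hypot(X[:,0]-545,X[:,1]+35)<110)
    c_,r=cv2.minEnclosingCircle(X[m][:,:2].astype(np.float32)); print(cam,"disc",c_,r,m.sum())
cv2.imwrite("pics/v0.png",np.vstack(tiles)[:600]); print(np.vstack(tiles).shape)
w=manip.calibration("wrist"); R=np.array(w["R"]);print("wrist cam",(-R.T@np.array(w["t"])).round(),R.round(2).tolist(),np.array(w["intrinsics"]).round().tolist())
E
```

```text
scene tall [492.6 -47.   79.2] 82.7 28
scene tall [602.6  75.1  84.1] 91.8 63
scene disc (555.4957885742188, -27.610944747924805) 98.28077697753906 2374
side tall [490.6 -43.5  79.6] 82.5 26
side tall [599.5  80.8  84.2] 90.9 59
side disc (553.9221801757812, -26.098567962646484) 98.82217407226562 2029
(655, 600, 3)
wrist cam [ 166. -607.  385.] [[-0.37, 0.93, 0.0], [0.9, 0.36, 0.25], [0.23, 0.09, -0.97]] [[357.0, 0.0, 283.0], [0.0, 357.0, 214.0], [0.0, 0.0, 1.0]]
```

View pics/v0.png

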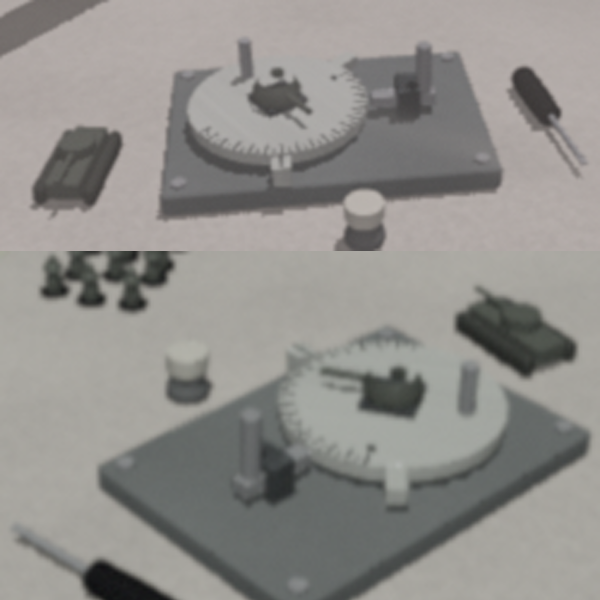

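The side and scene views agree: dial axis at about (543,-38), knob (600,80), peg (491,-45). That puts jig +y at about 64° and the reading near 124°. In the enlarged picture the knob is at (423,70) in the scene tile and (250,440) in the side tile. The peg is at (245,58) and (468,388).

Call:
carry_out:
  increments:
    - {"tx": 0.247,"ty": 0.44,"roll": 0.147}
    - {"tx": 0.247,"ty": 0.44,"roll": 0.147}
    - {"tx": 0.247,"ty": 0.44,"roll": 0.147}
    - {"tx": 0.247,"ty": 0.44,"roll": 0.147}
    - {"tx": 0.247,"ty": 0.44,"roll": 0.147}
    - {"tx": 0.247,"ty": 0.44,"roll": 0.147}
    - {"tx": 0.247,"ty": 0.44,"roll": 0.147}
    - {"tx": 0.247,"ty": 0.44,"roll": 0.147}
    - {"tx": 0.247,"ty": 0.44,"roll": 0.147}
    - {"tx": 0.247,"ty": 0.44,"roll": 0.147}
    - {"tx": 0.247,"ty": 0.44,"roll": 0.147}
    - {"tx": 0.247,"ty": 0.44,"roll": 0.147}
    - {"tx": 0.247,"ty": 0.44,"roll": 0.147}
    - {"tx": 0.247,"ty": 0.44,"roll": 0.147}
    - {"tx": 0.247,"ty": 0.44,"roll": 0.147}
    - {"tx": 0.247,"ty": 0.44,"roll": 0.147}
    - {"tx": 0.247,"ty": 0.44,"roll": 0.147}
    - {"tx": 0.247,"ty": 0.44,"roll": 0.147}
    - {"tx": 0.247,"ty": 0.44,"roll": 0.147}
    - {"tx": 0.247,"ty": 0.44,"roll": 0.147}
  grip: 0.6

```text
$.increments[0]: bad value
```

Call:
carry_out:
  increments:
    - {}
    - {}
    - {}
    - {}

```text
$.increments[0]: bad value
```

```bash
cat >> h.py <<'E'
def look(tag):
    c=manip.calibration("wrist"); im,d=manip.get_image("wrist"); cv2.imwrite(f"pics/{tag}.png",im[:,:,::-1]); np.savez(tag+".npz",im=im,d=d,R=c["R"],t=c["t"],K=c["intrinsics"])
    v,u=np.nonzero(d>0); X=world("wrist",np.c_[u,v],d[v,u],c)
    s=manip.get_state(); print("tcp",s["ee_pos"].round(1),"y ang",yang(s),"F",s["ft_force"].round(1),"open",s["opening"],"t",s["time"],"q",s["joint_pos"].round(2))
    return im,d,u,v,X,c
def yang(s):
    w,x,y,z=s["tool_rot"]; return round(float(np.degrees(np.arctan2(1-2*(x*x+z*z),2*(x*y-w*z)))),1)
E
python3 - <<'E'
from h import *
im,d,u,v,X,c=look("w1")
for nm,(cx,cy),lo,hi in (("knob",(600,80),86,94),("peg",(491,-45),79,86)):
    m=(X[:,2]>lo)&(X[:,2]<hi)&(np.hypot(X[:,0]-cx,X[:,1]-cy)<25); Y=X[m]
    if m.sum(): print(nm,m.sum(),Y.mean(0).round(1),Y.min(0).round(1),Y.max(0).round(1))
m=(abs(X[:,2]-42)<3)&(np.hypot(X[:,0]-543,X[:,1]+38)<95)
print("disc pts",m.sum(),X[m].min(0).round(1),X[m].max(0).round(1))
E
```

```text
tcp [ 229.4 -581.4  222.6] y ang 111.5 F [-0.2  0.2  0.5] open 86.77580996553561 t 1.15 q [-0.94  0.38  0.01 -0.   -1.19 -0.26]Traceback (most recent call last):
  File "<stdin>", line 7, in <module>
    return umr_minimum(a, axis, None, out, keepdims, initial, where)
ValueError: zero-size array to reduction operation minimum which has no identity
```

View pics/w1.png

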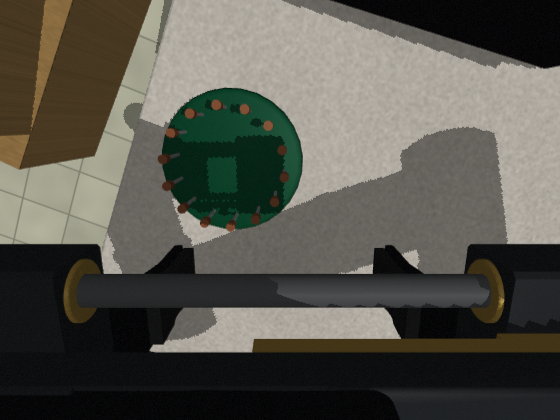

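The first calls were refused because all four keys are needed. The wrist picture shows only the start view, with the fingers filling rows 245 and below.

Call:
carry_out:
  increments:
    - {"tx": 0.212,"ty": 0.413,"tz": 0,"roll": 0.147}
    - {"tx": 0.212,"ty": 0.413,"tz": 0,"roll": 0.147}
    - {"tx": 0.212,"ty": 0.413,"tz": 0,"roll": 0.147}
    - {"tx": 0.212,"ty": 0.413,"tz": 0,"roll": 0.147}
    - {"tx": 0.212,"ty": 0.413,"tz": 0,"roll": 0.147}
    - {"tx": 0.212,"ty": 0.413,"tz": 0,"roll": 0.147}
    - {"tx": 0.212,"ty": 0.413,"tz": 0,"roll": 0.147}
    - {"tx": 0.212,"ty": 0.413,"tz": 0,"roll": 0.147}
    - {"tx": 0.212,"ty": 0.413,"tz": 0,"roll": 0.147}
    - {"tx": 0.212,"ty": 0.413,"tz": 0,"roll": 0.147}
    - {"tx": 0.212,"ty": 0.413,"tz": 0,"roll": 0.147}
    - {"tx": 0.212,"ty": 0.413,"tz": 0,"roll": 0.147}
    - {"tx": 0.212,"ty": 0.413,"tz": 0,"roll": 0.147}
    - {"tx": 0.212,"ty": 0.413,"tz": 0,"roll": 0.147}
    - {"tx": 0.212,"ty": 0.413,"tz": 0,"roll": 0.147}
    - {"tx": 0.212,"ty": 0.413,"tz": 0,"roll": 0.147}
    - {"tx": 0.212,"ty": 0.413,"tz": 0,"roll": 0.147}
    - {"tx": 0.212,"ty": 0.413,"tz": 0,"roll": 0.147}
    - {"tx": 0.212,"ty": 0.413,"tz": 0,"roll": 0.147}
    - {"tx": 0.212,"ty": 0.413,"tz": 0,"roll": 0.147}
  grip: 0.6

```text
time: 2.82
ee_pos: [548.0, 39.9, 222.8]
tool_rot: [-0.0, 0.975, -0.223, 0.0]
ft_force: [1.0, -0.1, 0.4]
opening: 52.3
grip_force: 0.0
```

Call:
carry_out:
  increments:
    - {"tx": 0,"ty": 0,"tz": 0,"roll": 0}
    - {"tx": 0,"ty": 0,"tz": 0,"roll": 0}
    - {"tx": 0,"ty": 0,"tz": 0,"roll": 0}
    - {"tx": 0,"ty": 0,"tz": 0,"roll": 0}

```text
time: 3.15
ee_pos: [546.9, 37.4, 222.6]
tool_rot: [0.0, 0.974, -0.227, -0.0]
ft_force: [0.6, 0.4, 0.9]
opening: 52.5
grip_force: 0.0
```

```bash
python3 - <<'E'
from h import *
im,d,u,v,X,c=look("w2")
for nm,(cx,cy),lo,hi in (("knob",(600,80),86,94),("peg",(491,-45),78,86)):
    m=(X[:,2]>lo)&(X[:,2]<hi)&(np.hypot(X[:,0]-cx,X[:,1]-cy)<25); Y=X[m]
    if m.sum(): print(nm,m.sum(),Y.mean(0).round(1),Y.min(0).round(1),Y.max(0).round(1),u[m].mean(),v[m].mean())
E
```

```text
tcp [546.9  37.2 222.7] y ang -116.3 F [-0.3 -0.2 -0.1] open 52.560641227682076 t 3.2 q [ 0.36  0.25 -0.18  0.   -1.13  0.75]
knob 229 [600.5  76.8  90.5] [593.7  70.5  86.1] [607.2  84.1  92.7] 211.70305676855895 168.97379912663754
peg 153 [491.9 -45.4  82.3] [485.4 -51.2  78. ] [497.  -40.1  84.6] 395.0522875816994 217.1437908496732
```

View pics/w2.png

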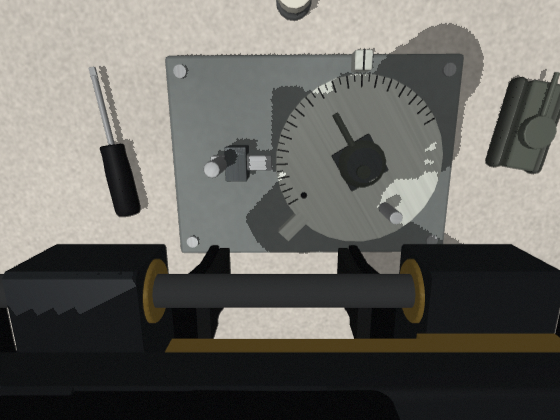

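The wrist view shows the knob top at (212,169), the peg (395,217), the index line (363,62), the 0 dot (304,195) and the lug (293,228). The tank is at right and the screwdriver at left, both clear.

```bash
cat >> h.py <<'E'
def atz(c,uv,z):
    K=np.array(c["K"]);R=np.array(c["R"]);t=np.array(c["t"]); o=-R.T@t
    r=np.c_[np.atleast_2d(uv).astype(float),np.ones(len(np.atleast_2d(uv)))]@np.linalg.inv(K).T@R
    return o+r*((z-o[2])/r[:,2])[:,None]
E
python3 - <<'E'
from h import *
f=np.load("w2.npz"); d=f["d"]
v,u=np.nonzero(d>0); c=dict(R=f["R"],t=f["t"],intrinsics=f["K"]); X=world("wrist",np.c_[u,v],d[v,u],c)
M=np.zeros(d.shape,np.uint8); m=(X[:,2]>37)&(X[:,2]<75)&(np.hypot(X[:,0]-543,X[:,1]+38)<110); M[v[m],u[m]]=1
M=cv2.morphologyEx(M,cv2.MORPH_CLOSE,np.ones((5,5)))
M=cv2.morphologyEx(M,cv2.MORPH_OPEN,cv2.getStructuringElement(cv2.MORPH_ELLIPSE,(61,61)))
cn=max(cv2.findContours(M,0,cv2.CHAIN_APPROX_NONE)[0],key=cv2.contourArea)[:,0]
P=atz(f,cn,42)[:,:2]
for _ in range(3):
    A=np.c_[2*P,np.ones(len(P))]; s=np.linalg.lstsq(A,(P**2).sum(1),rcond=None)[0]; r=np.sqrt(s[2]+s[0]**2+s[1]**2)
    e=abs(np.hypot(*(P-s[:2]).T)-r); P=P[e<2*e.std()+.3]
C=s[:2]; print("centre",C,r,len(P))
for n,uv,z in (("knob",(211.7,169),90),("idx",(363.5,71),42),("dot",(304,195),42),("peg",(395,217),82),("lug",(285,232),42)):
    p=atz(f,[uv],z)[0,:2]-C; print(n,(p+C).round(1),np.hypot(*p).round(1),np.degrees(np.arctan2(p[1],p[0])).round(1))
E
```

```text
centre [543.14127785 -41.18433752] 79.05058273523804 409
knob [600.5  76.9] 131.3 64.1
idx [616.1 -77.4] 81.4 -26.4
dot [536.9  19.5] 61.0 95.9
peg [492.  -45.5] 51.4 -175.2
lug [511.  53.] 99.5 108.9
```

Call:
carry_out:
  increments:
    - {"tx": 0.357,"ty": 0.265,"tz": 0,"roll": 0}
    - {"tx": 0.357,"ty": 0.265,"tz": 0,"roll": 0}
    - {"tx": 0,"ty": 0,"tz": -0.357,"roll": 0}
    - {"tx": 0,"ty": 0,"tz": -0.357,"roll": 0}
    - {"tx": 0,"ty": 0,"tz": -0.357,"roll": 0}
    - {"tx": 0,"ty": 0,"tz": -0.357,"roll": 0}
    - {"tx": 0,"ty": 0,"tz": -0.357,"roll": 0}
    - {"tx": 0,"ty": 0,"tz": -0.357,"roll": 0}
    - {"tx": 0,"ty": 0,"tz": 0,"roll": 0}
    - {"tx": 0,"ty": 0,"tz": 0,"roll": 0}
    - {"tx": 0,"ty": 0,"tz": 0,"roll": 0}

```text
time: 4.12
ee_pos: [602.2, 77.6, 63.7]
tool_rot: [-0.001, 0.974, -0.227, 0.001]
ft_force: [-0.1, -0.2, 0.1]
opening: 52.1
grip_force: 0.0
```

Call:
carry_out:
  increments:
    - {"tx": 0,"ty": 0,"tz": 0,"roll": 0}
    - {"tx": 0,"ty": 0,"tz": 0,"roll": 0}
    - {"tx": 0,"ty": 0,"tz": 0,"roll": 0}
    - {"tx": 0,"ty": 0,"tz": 0,"roll": 0}
    - {"tx": 0,"ty": 0,"tz": 0,"roll": 0}
    - {"tx": 0,"ty": 0,"tz": 0,"roll": 0}
    - {"tx": 0,"ty": 0,"tz": 0,"roll": 0}
    - {"tx": 0,"ty": 0,"tz": 0,"roll": 0}
  grip: 0
  grip_force: 25

```text
time: 4.78
ee_pos: [600.8, 77.7, 62.0]
tool_rot: [0.0, 0.974, -0.226, -0.0]
ft_force: [-1.3, -1.2, 0.2]
opening: 13.6
grip_force: 25.0
```

Call:
carry_out:
  increments:
    - {"tx": 0.0088,"ty": 0.018,"tz": 0,"roll": 0}
    - {"tx": 0.0088,"ty": 0.018,"tz": 0,"roll": 0}
    - {"tx": 0,"ty": 0,"tz": 0,"roll": 0}

```text
time: 5.03
ee_pos: [601.5, 79.2, 62.0]
tool_rot: [0.001, 0.974, -0.226, -0.001]
ft_force: [-1.2, -5.5, 2.9]
opening: 13.3
grip_force: 25.0
```

Call:
carry_out:
  increments:
    - {"tx": 0.0088,"ty": 0.018,"tz": 0,"roll": 0}
    - {"tx": 0,"ty": 0,"tz": 0,"roll": 0}
    - {"tx": 0,"ty": 0,"tz": 0,"roll": 0}

```text
time: 5.28
ee_pos: [602.1, 80.4, 62.0]
tool_rot: [0.001, 0.974, -0.226, -0.001]
ft_force: [-1.2, -5.8, 2.5]
opening: 13.0
grip_force: 25.0
```

Call:
carry_out:
  increments:
    - {"tx": 0.0088,"ty": 0.018,"tz": 0,"roll": 0}
    - {"tx": 0.0059,"ty": 0.012,"tz": 0,"roll": 0}
    - {"tx": 0,"ty": 0,"tz": 0,"roll": 0}

```text
time: 5.53
ee_pos: [603.1, 82.5, 62.0]
tool_rot: [0.002, 0.974, -0.226, -0.001]
ft_force: [-1.4, -6.0, 2.2]
opening: 13.7
grip_force: 25.0
```

Call:
carry_out:
  increments:
    - {"tx": 0.0088,"ty": 0.018,"tz": 0,"roll": 0}
    - {"tx": 0.0059,"ty": 0.012,"tz": 0,"roll": 0}
    - {"tx": 0,"ty": 0,"tz": 0,"roll": 0}

```text
time: 5.78
ee_pos: [604.2, 84.8, 62.0]
tool_rot: [0.002, 0.974, -0.226, -0.001]
ft_force: [-1.0, -6.0, 3.3]
opening: 13.2
grip_force: 25.0
```

Call:
carry_out:
  increments:
    - {"tx": 0.0088,"ty": 0.018,"tz": 0,"roll": 0}
    - {"tx": 0.0059,"ty": 0.012,"tz": 0,"roll": 0}
    - {"tx": 0,"ty": 0,"tz": 0,"roll": 0}

```text
time: 6.03
ee_pos: [605.5, 87.4, 62.0]
tool_rot: [0.001, 0.974, -0.226, -0.001]
ft_force: [-1.6, -4.8, 3.2]
opening: 13.1
grip_force: 25.0
```

Call:
carry_out:
  increments:
    - {"tx": 0.0088,"ty": 0.018,"tz": 0,"roll": 0}
    - {"tx": 0.0059,"ty": 0.012,"tz": 0,"roll": 0}
    - {"tx": 0,"ty": 0,"tz": 0,"roll": 0}

```text
time: 6.28
ee_pos: [606.1, 88.8, 62.0]
tool_rot: [0.002, 0.974, -0.226, -0.001]
ft_force: [-1.1, -7.4, 3.7]
opening: 13.2
grip_force: 25.0
```

Call:
carry_out:
  increments:
    - {"tx": 0.0088,"ty": 0.018,"tz": 0,"roll": 0}
    - {"tx": 0,"ty": 0,"tz": 0,"roll": 0}
    - {"tx": 0,"ty": 0,"tz": 0,"roll": 0}

```text
time: 6.53
ee_pos: [606.2, 89.1, 62.0]
tool_rot: [0.003, 0.974, -0.227, -0.002]
ft_force: [-1.9, -11.0, 4.8]
opening: 13.3
grip_force: 25.0
```

Call:
carry_out:
  increments:
    - {"tx": -0.0124,"ty": -0.0255,"tz": 0,"roll": 0}
    - {"tx": -0.0124,"ty": -0.0255,"tz": 0,"roll": 0}
    - {"tx": -0.0124,"ty": -0.0255,"tz": 0,"roll": 0}
    - {"tx": -0.0124,"ty": -0.0255,"tz": 0,"roll": 0}
    - {"tx": 0,"ty": 0,"tz": 0,"roll": 0}
    - {"tx": 0,"ty": 0,"tz": 0,"roll": 0}

```text
time: 7.03
ee_pos: [605.4, 86.8, 62.0]
tool_rot: [-0.002, 0.974, -0.226, 0.001]
ft_force: [0.5, 5.6, 0.3]
opening: 13.1
grip_force: 25.0
```

Call:
carry_out:
  increments:
    - {"tx": -0.0117,"ty": -0.024,"tz": 0,"roll": 0}
    - {"tx": -0.0117,"ty": -0.024,"tz": 0,"roll": 0}
    - {"tx": 0,"ty": 0,"tz": 0,"roll": 0}

```text
time: 7.28
ee_pos: [603.6, 83.1, 62.0]
tool_rot: [-0.002, 0.974, -0.226, 0.001]
ft_force: [-0.3, 6.0, 0.5]
opening: 13.3
grip_force: 25.0
```

Call:
carry_out:
  increments:
    - {"tx": -0.0088,"ty": -0.018,"tz": 0,"roll": 0}
    - {"tx": 0,"ty": 0,"tz": 0,"roll": 0}
    - {"tx": 0,"ty": 0,"tz": 0,"roll": 0}

```text
time: 7.53
ee_pos: [603.0, 82.0, 62.0]
tool_rot: [-0.002, 0.974, -0.226, 0.001]
ft_force: [-0.9, 6.3, -0.1]
opening: 13.6
grip_force: 25.0
```

Call:
carry_out:
  increments:
    - {"tx": -0.0088,"ty": -0.018,"tz": 0,"roll": 0}
    - {"tx": 0,"ty": 0,"tz": 0,"roll": 0}
    - {"tx": 0,"ty": 0,"tz": 0,"roll": 0}

```text
time: 7.78
ee_pos: [602.9, 81.7, 62.0]
tool_rot: [-0.003, 0.974, -0.226, 0.002]
ft_force: [0.7, 8.9, -1.3]
opening: 13.3
grip_force: 25.0
```

Call:
carry_out:
  increments:
    - {"tx": 0.0146,"ty": 0.03,"tz": 0,"roll": 0}
    - {"tx": 0.0146,"ty": 0.03,"tz": 0,"roll": 0}
    - {"tx": 0.0146,"ty": 0.03,"tz": 0,"roll": 0}
    - {"tx": 0.0146,"ty": 0.03,"tz": 0,"roll": 0}
    - {"tx": 0,"ty": 0,"tz": 0,"roll": 0}
    - {"tx": 0,"ty": 0,"tz": 0,"roll": 0}

```text
time: 8.28
ee_pos: [604.7, 85.8, 61.9]
tool_rot: [0.001, 0.974, -0.227, -0.001]
ft_force: [-2.6, -5.0, 4.3]
opening: 13.4
grip_force: 25.0
```

Call:
carry_out:
  increments:
    - {"tx": 0.0117,"ty": 0.024,"tz": 0,"roll": 0}
    - {"tx": 0.0117,"ty": 0.024,"tz": 0,"roll": 0}
    - {"tx": 0,"ty": 0,"tz": 0,"roll": 0}
    - {"tx": 0,"ty": 0,"tz": 0,"roll": 0}

```text
time: 8.62
ee_pos: [606.4, 89.4, 62.0]
tool_rot: [0.001, 0.974, -0.227, -0.001]
ft_force: [-2.4, -4.9, 3.9]
opening: 13.1
grip_force: 25.0
```

Call:
carry_out:
  increments:
    - {"tx": 0.0117,"ty": 0.024,"tz": 0,"roll": 0}
    - {"tx": 0,"ty": 0,"tz": 0,"roll": 0}
    - {"tx": 0,"ty": 0,"tz": 0,"roll": 0}

```text
time: 8.87
ee_pos: [607.3, 91.1, 62.0]
tool_rot: [0.001, 0.974, -0.227, -0.001]
ft_force: [-1.0, -4.2, 3.9]
opening: 13.3
grip_force: 25.0
```

Call:
carry_out:
  increments:
    - {"tx": 0.0117,"ty": 0.024,"tz": 0,"roll": 0}
    - {"tx": 0,"ty": 0,"tz": 0,"roll": 0}
    - {"tx": 0,"ty": 0,"tz": 0,"roll": 0}

```text
time: 9.12
ee_pos: [608.3, 93.3, 61.9]
tool_rot: [0.001, 0.974, -0.227, -0.001]
ft_force: [-1.9, -6.2, 3.4]
opening: 12.8
grip_force: 25.0
```

Call:
carry_out:
  increments:
    - {"tx": 0.0117,"ty": 0.024,"tz": 0,"roll": 0}
    - {"tx": 0,"ty": 0,"tz": 0,"roll": 0}
    - {"tx": 0,"ty": 0,"tz": 0,"roll": 0}

```text
time: 9.37
ee_pos: [609.2, 94.9, 61.9]
tool_rot: [0.001, 0.974, -0.227, -0.001]
ft_force: [-1.7, -5.4, 4.8]
opening: 13.2
grip_force: 25.0
```

Call:
carry_out:
  increments:
    - {"tx": 0.0117,"ty": 0.024,"tz": 0,"roll": 0}
    - {"tx": 0,"ty": 0,"tz": 0,"roll": 0}
    - {"tx": 0,"ty": 0,"tz": 0,"roll": 0}

```text
time: 9.62
ee_pos: [609.3, 95.4, 61.9]
tool_rot: [0.002, 0.974, -0.227, -0.002]
ft_force: [-2.4, -8.7, 4.8]
opening: 13.3
grip_force: 25.0
```

Call:
carry_out:
  increments:
    - {"tx": 0.005,"ty": 0.01,"tz": 0,"roll": 0}
    - {"tx": 0,"ty": 0,"tz": 0,"roll": 0}
    - {"tx": 0,"ty": 0,"tz": 0,"roll": 0}

```text
time: 9.87
ee_pos: [609.3, 95.4, 61.9]
tool_rot: [0.003, 0.974, -0.227, -0.002]
ft_force: [-2.1, -10.1, 6.1]
opening: 13.4
grip_force: 25.0
```

Bound at about 19.6 mm. Easing it back.

Call:
carry_out:
  increments:
    - {"tx": -0.0146,"ty": -0.03,"tz": 0,"roll": 0}
    - {"tx": -0.0146,"ty": -0.03,"tz": 0,"roll": 0}
    - {"tx": -0.0146,"ty": -0.03,"tz": 0,"roll": 0}
    - {"tx": -0.0146,"ty": -0.03,"tz": 0,"roll": 0}
    - {"tx": 0,"ty": 0,"tz": 0,"roll": 0}
    - {"tx": 0,"ty": 0,"tz": 0,"roll": 0}

```text
time: 10.37
ee_pos: [608.0, 92.2, 62.0]
tool_rot: [-0.002, 0.974, -0.226, 0.001]
ft_force: [-0.9, 5.1, 1.3]
opening: 13.0
grip_force: 25.0
```

Call:
carry_out:
  increments:
    - {"tx": -0.0117,"ty": -0.024,"tz": 0,"roll": 0}
    - {"tx": 0,"ty": 0,"tz": 0,"roll": 0}
    - {"tx": 0,"ty": 0,"tz": 0,"roll": 0}

```text
time: 10.62
ee_pos: [607.1, 90.3, 62.0]
tool_rot: [-0.002, 0.974, -0.226, 0.001]
ft_force: [-0.6, 5.2, 0.8]
opening: 13.1
grip_force: 25.0
```

Call:
carry_out:
  increments:
    - {"tx": -0.0088,"ty": -0.018,"tz": 0,"roll": 0}
    - {"tx": 0,"ty": 0,"tz": 0,"roll": 0}
    - {"tx": 0,"ty": 0,"tz": 0,"roll": 0}

```text
time: 10.87
ee_pos: [606.4, 89.0, 62.0]
tool_rot: [-0.002, 0.974, -0.226, 0.001]
ft_force: [-0.1, 5.7, 1.0]
opening: 13.3
grip_force: 25.0
```

Call:
carry_out:
  increments:
    - {"tx": -0.0088,"ty": -0.018,"tz": 0,"roll": 0}
    - {"tx": 0,"ty": 0,"tz": 0,"roll": 0}
    - {"tx": 0,"ty": 0,"tz": 0,"roll": 0}

```text
time: 11.12
ee_pos: [605.9, 87.9, 62.0]
tool_rot: [-0.002, 0.974, -0.226, 0.001]
ft_force: [-0.9, 5.7, 1.0]
opening: 13.2
grip_force: 25.0
```

Call:
carry_out:
  increments:
    - {"tx": -0.0088,"ty": -0.018,"tz": 0,"roll": 0}
    - {"tx": 0,"ty": 0,"tz": 0,"roll": 0}
    - {"tx": 0,"ty": 0,"tz": 0,"roll": 0}

```text
time: 11.37
ee_pos: [605.6, 87.2, 62.0]
tool_rot: [-0.003, 0.974, -0.226, 0.002]
ft_force: [-0.2, 8.0, 0.5]
opening: 12.9
grip_force: 25.0
```

Call:
carry_out:
  increments:
    - {"tx": -0.005,"ty": -0.01,"tz": 0,"roll": 0}
    - {"tx": 0,"ty": 0,"tz": 0,"roll": 0}
    - {"tx": 0,"ty": 0,"tz": 0,"roll": 0}

```text
time: 11.62
ee_pos: [605.6, 87.0, 62.0]
tool_rot: [-0.003, 0.974, -0.226, 0.002]
ft_force: [0.6, 8.8, -0.3]
opening: 13.2
grip_force: 25.0
```

Call:
carry_out:
  increments:
    - {"tx": 0.0152,"ty": 0.0312,"tz": 0,"roll": 0}
    - {"tx": 0.0152,"ty": 0.0312,"tz": 0,"roll": 0}
    - {"tx": 0.0152,"ty": 0.0312,"tz": 0,"roll": 0}
    - {"tx": 0.0152,"ty": 0.0312,"tz": 0,"roll": 0}
    - {"tx": 0.0152,"ty": 0.0312,"tz": 0,"roll": 0}
    - {"tx": 0,"ty": 0,"tz": 0,"roll": 0}
    - {"tx": 0,"ty": 0,"tz": 0,"roll": 0}

```text
time: 12.2
ee_pos: [608.4, 93.4, 61.9]
tool_rot: [0.001, 0.974, -0.227, -0.001]
ft_force: [-2.5, -4.5, 4.9]
opening: 13.4
grip_force: 25.0
```

Call:
carry_out:
  increments:
    - {"tx": 0.0117,"ty": 0.024,"tz": 0,"roll": 0}
    - {"tx": 0.0117,"ty": 0.024,"tz": 0,"roll": 0}
    - {"tx": 0,"ty": 0,"tz": 0,"roll": 0}
    - {"tx": 0,"ty": 0,"tz": 0,"roll": 0}

```text
time: 12.53
ee_pos: [610.2, 97.0, 62.0]
tool_rot: [0.001, 0.974, -0.227, -0.001]
ft_force: [-2.5, -4.1, 4.6]
opening: 12.9
grip_force: 25.0
```

Call:
carry_out:
  increments:
    - {"tx": 0.0117,"ty": 0.024,"tz": 0,"roll": 0}
    - {"tx": 0.0117,"ty": 0.024,"tz": 0,"roll": 0}
    - {"tx": 0.0117,"ty": 0.024,"tz": 0,"roll": 0}
    - {"tx": 0,"ty": 0,"tz": 0,"roll": 0}
    - {"tx": 0,"ty": 0,"tz": 0,"roll": 0}

```text
time: 12.95
ee_pos: [612.8, 102.4, 62.0]
tool_rot: [0.001, 0.974, -0.227, -0.001]
ft_force: [-3.0, -4.4, 5.4]
opening: 13.2
grip_force: 25.0
```

Call:
carry_out:
  increments:
    - {"tx": 0.0117,"ty": 0.024,"tz": 0,"roll": 0}
    - {"tx": 0.0088,"ty": 0.018,"tz": 0,"roll": 0}
    - {"tx": 0,"ty": 0,"tz": 0,"roll": 0}
    - {"tx": 0,"ty": 0,"tz": 0,"roll": 0}

```text
time: 13.28
ee_pos: [613.9, 104.8, 62.0]
tool_rot: [0.002, 0.974, -0.227, -0.001]
ft_force: [-4.2, -6.5, 5.6]
opening: 13.4
grip_force: 25.0
```

Call:
carry_out:
  increments:
    - {"tx": 0.0088,"ty": 0.018,"tz": 0,"roll": 0}
    - {"tx": 0,"ty": 0,"tz": 0,"roll": 0}
    - {"tx": 0,"ty": 0,"tz": 0,"roll": 0}

```text
time: 13.53
ee_pos: [613.9, 104.9, 61.9]
tool_rot: [0.003, 0.974, -0.227, -0.002]
ft_force: [-2.7, -10.0, 6.6]
opening: 12.8
grip_force: 25.0
```

Call:
carry_out:
  increments:
    - {"tx": -0.01,"ty": -0.021,"tz": 0,"roll": 0}
    - {"tx": -0.007,"ty": -0.014,"tz": 0,"roll": 0}
    - {"tx": 0,"ty": 0,"tz": 0,"roll": 0}

```text
time: 13.78
ee_pos: [614.0, 104.7, 62.0]
tool_rot: [0.001, 0.974, -0.227, -0.001]
ft_force: [-2.0, -4.2, 4.0]
opening: 13.4
grip_force: 25.0
```

Call:
carry_out:
  increments:
    - {"tx": 0,"ty": 0,"tz": 0,"roll": 0}
    - {"tx": 0,"ty": 0,"tz": 0,"roll": 0}
    - {"tx": 0,"ty": 0,"tz": 0,"roll": 0}
    - {"tx": 0,"ty": 0,"tz": 0,"roll": 0}
    - {"tx": 0,"ty": 0,"tz": 0,"roll": 0}
    - {"tx": 0,"ty": 0,"tz": 0.33,"roll": 0}
    - {"tx": 0,"ty": 0,"tz": 0.33,"roll": 0}
    - {"tx": 0,"ty": 0,"tz": 0.34,"roll": 0}
    - {"tx": -0.271,"ty": -0.334,"tz": 0,"roll": 0.115}
    - {"tx": -0.271,"ty": -0.334,"tz": 0,"roll": 0.115}
    - {"tx": -0.271,"ty": -0.334,"tz": 0,"roll": 0.115}
    - {"tx": -0.271,"ty": -0.334,"tz": 0,"roll": 0.115}
    - {"tx": -0.271,"ty": -0.334,"tz": 0,"roll": 0.115}
    - {"tx": -0.271,"ty": -0.334,"tz": 0,"roll": 0.115}
    - {"tx": 0,"ty": 0,"tz": 0,"roll": 0}
    - {"tx": 0,"ty": 0,"tz": 0,"roll": 0}
    - {"tx": 0,"ty": 0,"tz": 0,"roll": 0}
    - {"tx": 0,"ty": 0,"tz": 0,"roll": 0}
  grip: 0.5

```text
time: 15.28
ee_pos: [493.7, -43.8, 137.0]
tool_rot: [-0.0, 0.999, 0.043, 0.001]
ft_force: [0.8, -0.0, 0.9]
opening: 43.6
grip_force: 0.0
```

```bash
python3 - <<'E'
from h import *
im,d,u,v,X,c=look("w3")
s,ds=manip.get_image("scene"); 
v,u=np.nonzero(ds>0); X=world("scene",np.c_[u,v],ds[v,u])
for nm,p,lo in (("knob",(614,104),80),("peg",(492,-45),74)):
    m=(X[:,2]>lo)&(X[:,2]<93)&(np.hypot(X[:,0]-p[0],X[:,1]-p[1])<22); print(nm,m.sum(),X[m].mean(0).round(1) if m.any() else "")
E
```

```text
tcp [493.6 -43.7 136.9] y ang -85.1 F [-0.6 -0.1  0.5] open 43.57638123503618 t 15.3333 q [ 0.24  0.25 -0.43  0.   -0.89  1.42]
knob 44 [615.1 102.6  87.2]
peg 28 [492.9 -47.2  79.8]
```

Call:
carry_out:
  increments:
    - {"tx": -0.021,"ty": -0.023,"tz": -0.33,"roll": 0}
    - {"tx": 0,"ty": 0,"tz": -0.33,"roll": 0}
    - {"tx": 0,"ty": 0,"tz": -0.33,"roll": 0}
    - {"tx": 0,"ty": 0,"tz": 0,"roll": 0}
    - {"tx": 0,"ty": 0,"tz": 0,"roll": 0}

```text
time: 15.8
ee_pos: [490.9, -45.9, 61.8]
tool_rot: [0.0, 0.999, 0.043, -0.001]
ft_force: [-0.1, 0.9, 0.6]
opening: 43.5
grip_force: 0.0
```

Call:
carry_out:
  increments:
    - {"tx": 0,"ty": 0,"tz": 0,"roll": 0}
    - {"tx": 0,"ty": 0,"tz": 0,"roll": 0}
    - {"tx": 0,"ty": 0,"tz": 0,"roll": 0}
    - {"tx": 0,"ty": 0,"tz": 0,"roll": 0}
    - {"tx": 0,"ty": 0,"tz": 0,"roll": 0}
    - {"tx": 0,"ty": 0,"tz": 0,"roll": 0}
    - {"tx": 0,"ty": 0,"tz": 0,"roll": 0}
  grip: 0
  grip_force: 20

```text
time: 16.38
ee_pos: [491.3, -46.0, 63.2]
tool_rot: [-0.0, 0.999, 0.043, 0.0]
ft_force: [-0.2, 2.2, 3.3]
opening: 11.0
grip_force: 20.0
```

Call:
carry_out:
  increments:
    - {"tx": -0.0024,"ty": 0.0604,"tz": 0,"roll": -0.111}
    - {"tx": 0.0028,"ty": 0.0604,"tz": 0,"roll": -0.111}
    - {"tx": 0.0081,"ty": 0.06,"tz": 0,"roll": -0.111}
    - {"tx": 0.0133,"ty": 0.059,"tz": 0,"roll": -0.111}
    - {"tx": 0.0184,"ty": 0.0576,"tz": 0,"roll": -0.111}
    - {"tx": 0,"ty": 0,"tz": 0,"roll": 0}

```text
time: 16.88
ee_pos: [494.0, -23.9, 63.1]
tool_rot: [0.0, 0.985, -0.175, -0.0]
ft_force: [-1.7, -0.4, 5.7]
opening: 11.0
grip_force: 20.0
```

Call:
carry_out:
  increments:
    - {"tx": 0.0233,"ty": 0.0558,"tz": 0,"roll": -0.111}
    - {"tx": 0.0281,"ty": 0.0536,"tz": 0,"roll": -0.111}
    - {"tx": 0.0327,"ty": 0.0509,"tz": 0,"roll": -0.111}
    - {"tx": 0.037,"ty": 0.0479,"tz": 0,"roll": -0.111}
    - {"tx": 0.041,"ty": 0.0445,"tz": 0,"roll": -0.111}
    - {"tx": 0,"ty": 0,"tz": 0,"roll": 0}

```text
time: 17.38
ee_pos: [505.8, -4.9, 63.1]
tool_rot: [0.0, 0.924, -0.383, -0.001]
ft_force: [-2.9, 0.8, 6.7]
opening: 11.3
grip_force: 20.0
```

Call:
carry_out:
  increments:
    - {"tx": 0.0447,"ty": 0.0407,"tz": 0,"roll": -0.111}
    - {"tx": 0.0481,"ty": 0.0367,"tz": 0,"roll": -0.111}
    - {"tx": 0.0511,"ty": 0.0323,"tz": 0,"roll": -0.111}
    - {"tx": 0.0538,"ty": 0.0277,"tz": 0,"roll": -0.111}
    - {"tx": 0.056,"ty": 0.023,"tz": 0,"roll": -0.111}
    - {"tx": 0.0578,"ty": 0.018,"tz": 0,"roll": -0.111}
    - {"tx": 0,"ty": 0,"tz": 0,"roll": 0}
    - {"tx": 0,"ty": 0,"tz": 0,"roll": 0}

```text
time: 18.05
ee_pos: [529.4, 8.9, 63.2]
tool_rot: [-0.0, 0.794, -0.608, -0.0]
ft_force: [-3.2, 2.3, 5.5]
opening: 11.0
grip_force: 20.0
```

```bash
python3 - <<'E'
from h import *
im,d,u,v,X,c=look("w4")
uv=proj("wrist",[[617.5,-77.5,42]])[0]; print(uv)
x,y=uv.astype(int); x0,y0=max(0,min(x-70,420)),max(0,min(y-60,315))
cv2.imwrite("pics/w4c.png",cv2.resize(im[y0:y0+105,x0:x0+140,::-1],None,fx=5.6,fy=5.6,interpolation=cv2.INTER_CUBIC)); print(x0,y0)
E
```

```text
tcp [529.5   9.   63.2] y ang -164.9 F [-2.3  3.   5.2] open 11.036089512653525 t 18.1 q [ 0.32  0.4  -0.43 -0.   -0.74 -0.06]
[151.23882073  39.44711057]
81 0
```

View pics/w4c.png

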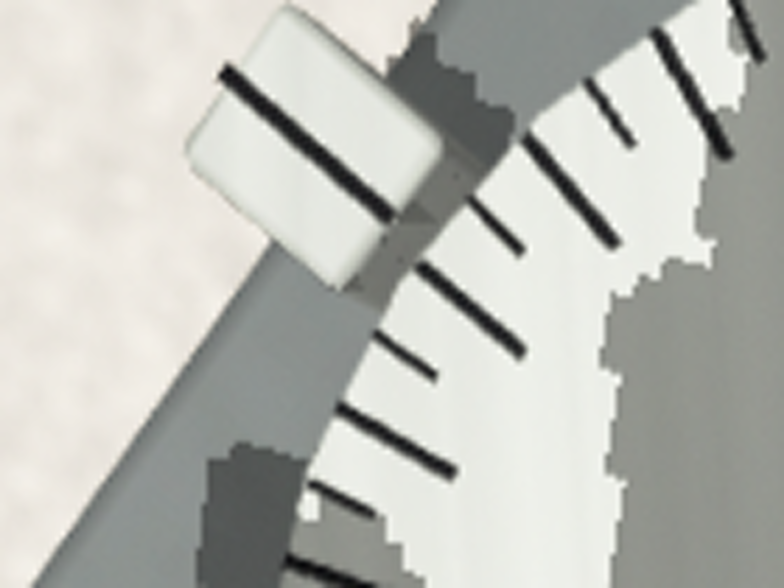

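The picture shows the index line from (225,72) to (390,217) in the crop. It points almost at the long mark (420,267)–(522,352), just on the short-mark side.

```bash
cat > rd.py <<'E'
from h import *
def rd(tag,off,sc,C,idx,marks):
    f=np.load(tag+".npz")
    g=lambda p: atz(f,np.array(p)/sc+off-0.5+0.5/sc,42)[:,:2]
    a=lambda p: np.degrees(np.arctan2(*(p-C).T[::-1]))
    I=g(idx); D=I[0]-I[-1]; print("idx",I.round(1).tolist(),"ang",a(I).round(2),"line dir",np.degrees(np.arctan2(D[1],D[0])).round(2))
    for m in marks:
        M=g(m); D=M[0]-M[1]; print(M.round(1).tolist(),"ang",a(M).round(2),"dir",np.degrees(np.arctan2(D[1],D[0])).round(2),np.hypot(*(M-C).T).round(1))
E
python3 - <<'E'
from rd import *
rd("w4",np.array([81,0]),5.6,np.array([543.1,-41.2]),[(225,72),(390,217)],[((420,267),(522,352)),((472,200),(522,250)),((528,138),(615,243)),((340,407),(455,475))])
E
```

```text
idx [[633.1, -85.2], [618.0, -77.9]] ang [-26.05 -26.07] line dir -25.92
[[614.9, -74.7], [605.3, -70.3]] ang [-25.   -25.09] dir -24.39 [79.2 68.7]
[[611.6, -81.0], [606.8, -78.2]] ang [-30.14 -30.18] dir -29.58 [79.2 73.7]
[[607.9, -86.9], [599.3, -80.8]] ang [-35.16 -35.19] dir -34.97 [79.3 68.8]
[[619.6, -61.9], [609.1, -59.0]] ang [-15.12 -15.1 ] dir -15.26 [79.3 68.3]
```

Reading is 41.0°, so it needs 1° more clockwise.

Call:
carry_out:
  increments:
    - {"tx": 0.0116,"ty": 0.0031,"tz": 0,"roll": -0.022}
    - {"tx": 0,"ty": 0,"tz": 0,"roll": 0}
    - {"tx": 0,"ty": 0,"tz": 0,"roll": 0}
    - {"tx": 0,"ty": 0,"tz": 0,"roll": 0}

```text
time: 18.43
ee_pos: [529.7, 9.0, 63.1]
tool_rot: [0.0, 0.789, -0.615, -0.001]
ft_force: [-3.7, 3.1, 6.0]
opening: 11.1
grip_force: 20.0
```

Call:
carry_out:
  increments:
    - {"tx": 0.01,"ty": 0.0027,"tz": 0,"roll": -0.01}
    - {"tx": 0,"ty": 0,"tz": 0,"roll": 0}
    - {"tx": 0,"ty": 0,"tz": 0,"roll": 0}
    - {"tx": 0,"ty": 0,"tz": 0,"roll": 0}

```text
time: 18.77
ee_pos: [530.3, 9.1, 63.1]
tool_rot: [0.0, 0.786, -0.618, -0.001]
ft_force: [-3.6, 3.7, 7.5]
opening: 11.6
grip_force: 20.0
```

```bash
python3 - <<'E'
from h import *
im,d,u,v,X,c=look("w5")
uv=proj("wrist",[[617.5,-77.5,42]])[0]
x,y=uv.astype(int); x0,y0=max(0,min(x-70,420)),max(0,min(y-60,315))
cv2.imwrite("pics/w5c.png",cv2.resize(im[y0:y0+105,x0:x0+140,::-1],None,fx=5.6,fy=5.6,interpolation=cv2.INTER_CUBIC)); print(x0,y0)
E
```

```text
tcp [530.2   9.2  63.1] y ang -166.3 F [-4.1  3.   6.7] open 11.144874313074432 t 18.8167 q [ 0.32  0.4  -0.43 -0.   -0.74 -0.08]
77 0
```

View pics/w5c.png

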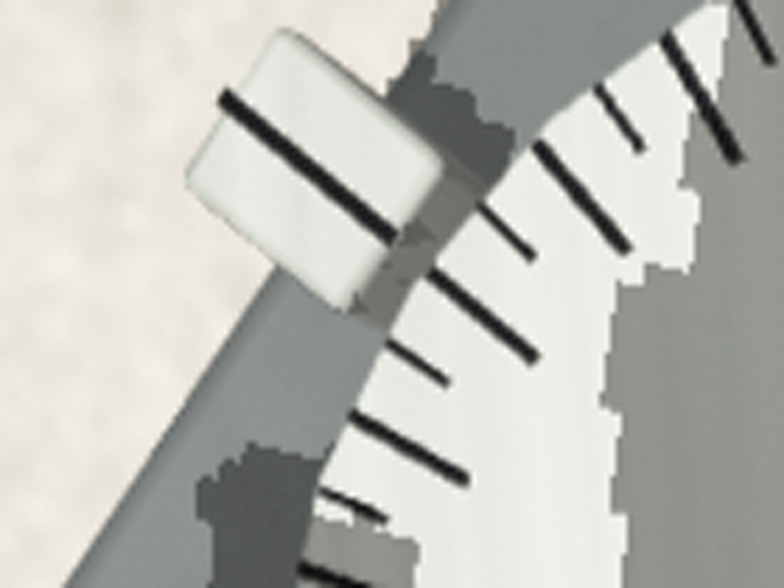

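The index line (225,97)–(392,238) now runs straight into the 40 mark (432,272)–(535,360). I'll relax the preload and release.

Call:
carry_out:
  increments:
    - {"tx": -0.0103,"ty": -0.0028,"tz": 0,"roll": 0.02}
    - {"tx": 0,"ty": 0,"tz": 0,"roll": 0}
    - {"tx": 0,"ty": 0,"tz": 0,"roll": 0}

```text
time: 19.07
ee_pos: [530.3, 9.1, 63.2]
tool_rot: [-0.0, 0.791, -0.612, -0.0]
ft_force: [-3.9, 3.1, 6.7]
opening: 11.4
grip_force: 20.0
```

Call:
carry_out:
  increments:
    - {"tx": 0,"ty": 0,"tz": 0,"roll": 0}
    - {"tx": 0,"ty": 0,"tz": 0,"roll": 0}
    - {"tx": 0,"ty": 0,"tz": 0,"roll": 0}
    - {"tx": 0,"ty": 0,"tz": 0,"roll": 0}
    - {"tx": 0,"ty": 0,"tz": 0,"roll": 0}
  grip: 0.4

```text
time: 19.48
ee_pos: [530.4, 8.6, 62.4]
tool_rot: [0.0, 0.79, -0.613, -0.0]
ft_force: [0.5, -0.0, 0.4]
opening: 32.7
grip_force: 0.0
```

Call:
carry_out:
  increments:
    - {"tx": 0,"ty": 0,"tz": 0.2,"roll": 0}
    - {"tx": 0,"ty": 0,"tz": 0.4,"roll": 0}
    - {"tx": 0,"ty": 0,"tz": 0.4,"roll": 0}
    - {"tx": 0,"ty": 0,"tz": 0.3,"roll": 0}
    - {"tx": 0,"ty": 0,"tz": 0,"roll": 0}
    - {"tx": 0,"ty": 0,"tz": 0,"roll": 0}
    - {"tx": 0,"ty": 0,"tz": 0,"roll": 0}
    - {"tx": 0,"ty": 0,"tz": 0,"roll": 0}

```text
time: 20.15
ee_pos: [529.5, 8.5, 158.7]
tool_rot: [0.001, 0.79, -0.613, -0.001]
ft_force: [0.2, 0.3, -0.1]
opening: 34.9
grip_force: 0.0
```

```bash
python3 - <<'E'
from rd import *
rd("w5",np.array([77,0]),5.6,np.array([543.1,-41.2]),[(225,97),(392,238)],[((432,272),(535,360)),((353,413),(466,482)),((538,145),(626,250))])
im,d,u,v,X,c=look("w6")
uv=proj("wrist",[[617.5,-77.5,42]])[0]
x,y=uv.astype(int); x0,y0=max(0,min(x-50,460)),max(0,min(y-37,345))
cv2.imwrite("pics/w6c.png",cv2.resize(im[y0:y0+75,x0:x0+100,::-1],None,fx=7.8,fy=7.8,interpolation=cv2.INTER_CUBIC)); print(x0,y0)
for n,p,lo in (("knob",(614,104),86),("peg",(530,9),78)):
    m=(X[:,2]>lo)&(X[:,2]<94)&(np.hypot(X[:,0]-p[0],X[:,1]-p[1])<20); print(n,m.sum(),X[m].mean(0).round(1) if m.any() else "")
E
```

```text
idx [[633.0, -85.2], [618.0, -77.8]] ang [-26.08 -26.05] line dir -26.27
[[614.3, -76.0], [604.7, -71.2]] ang [-26.02 -25.93] dir -26.63 [79.3 68.5]
[[619.3, -63.2], [609.0, -60.0]] ang [-16.13 -15.9 ] dir -17.59 [79.3 68.5]
[[607.2, -87.8], [598.6, -81.6]] ang [-36.03 -36.01] dir -36.13 [79.2 68.7]
tcp [529.6   8.4 158.7] y ang -165.6 F [ 0.2 -0.5  0.5] open 34.9364405132483 t 20.2 q [ 0.32  0.28 -0.32 -0.   -0.97 -0.07]
145 33
knob 0 
peg 229 [530.2   8.4  82.4]
```

View pics/w6c.png

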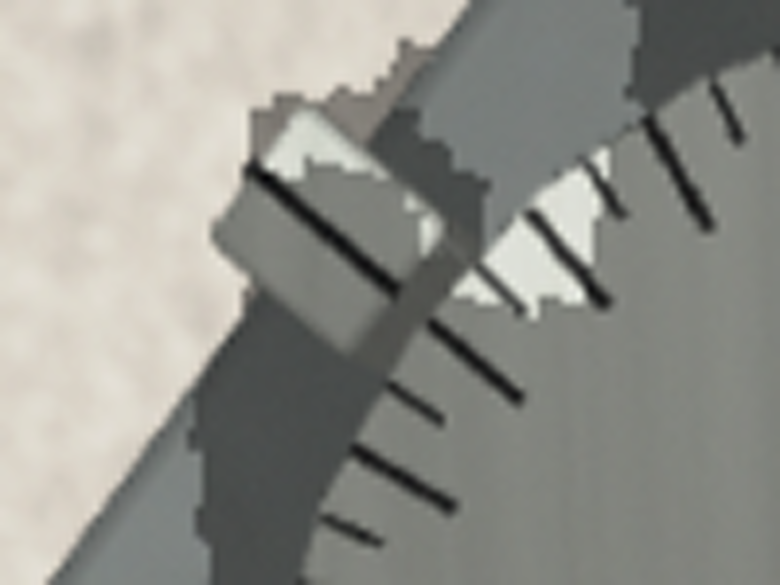

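After release the 40 mark (432,322) is still in line with the index line (252,165)–(398,293). The peg angle confirms about 40°, and the arm is clear.

```bash
python3 -c "
from workcell import manip; print(manip.job_done())"
```

```text
the job is handed in; nothing more can be done
None
```

The job is handed in: the bolt was freed at both binding places and drawn fully back (about 30 mm). The dial reads 40° at the index line with the arm clear, and the arm touched none of the three loose things.

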